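# Slacken the disc cutter's clamp screw with a hex key

## Task

Slacken the sunken clamp screw in the middle of the steel disc cutter, so that the copper strip can be moved on: take the L-shaped hex key out of the wooden stand, seat its short leg fully home in the screw's hex socket before turning anything, then swing the key's long arm anticlockwise (seen from above) until the screw has been undone by at least a third of a turn. Leave the key standing fully home in the screw, let go, ready to nip it up again, and do not disturb the hammer, the loose punch or the third hand.

Things in the scene. Friction and masses are not known exactly. Their poses are not given: they have to be found in the camera images.
- key_arm (a point): L-shaped hex key, dark steel, 12 mm across flats, 170 g: level long arm, short leg down. This point: centre line of the arm at its balance point; grasp here from above, across its upright flats. Key axes: x along the arm away from the leg, y across, z up. From here the leg's centre line is 42 mm along -x, the arm's end 77 mm along +x, the leg's end face 51 mm down. The elbow is rounded.
- key_tip (a point): Centre of the end face of the key's short leg, which goes into the socket; its edge is chamfered 1.5 mm. Axes as key_arm: the leg's hexagon (13.9 mm across corners) has corners on its +x and -x sides. At the start the leg stands with slack in the stand's hole, the arm pointing away from the robot (+x, up to 0.7 rad either side), sagging a few degrees.
- socket_mouth (a point): Centre of the mouth of the hex socket in the clamp screw, flush with the cutter's top, 51.5 mm above the bench; z up the screw's axis. Head 24 mm wide; socket 13 mm across flats, 20 mm deep, mouth chamfered 1.5 mm, with corners on its own +x and -x sides: the key fits with its x at a multiple of 60 degrees from this x, with about 9 degrees of play either way. Axes turn with the screw.
- socket_floor (a point): Centre of the flat bottom of the hex socket, 20 mm below socket_mouth; the key is fully home when its end face rests on it. Axes turn with the screw.
- screw (a joint): Angle of the clamp screw: 0 is clamped, as at the start; it grows as the screw is slackened (anticlockwise from above), is stiff by friction (0.2 N m: about 3 N on the arm 75 mm from the leg) and stays where it is left; stop at 6.28 rad.
- cutter: Disc cutter, fixed: two square steel plates 110 x 110 mm, together 51.5 mm high, with round punch holes, the clamp screw in the middle, and a 36 mm wide copper strip between the plates that sticks out 55 mm at both ends (along the cutter's x, 34 mm to its +y side, 26 mm above the bench). Origin at the centre of its underside, z up.
- stand: Wooden punch stand, fixed, 84 mm (x) by 110 mm (y) by 50 mm high; origin at the centre of its underside. The key's round hole, 14.9 mm wide and 34 mm deep, is 29 mm from the centre on its +x side, so the arm overhangs the far edge, its underside 11 mm above the stand's top. A row of four punches, up to 22 mm above the top, is 24 mm from the centre on its -x side.
- hammer: Bystander: loose hammer, 240 mm long, lying on the bench beyond the work, under 30 mm high; origin on the bench at mid-length, handle to its -x.
- punch: Bystander: loose steel punch, 22 mm in diameter and 58 mm high, standing on the bench; origin at the centre of its underside.
- third_hand: Bystander: loose third hand, a round steel foot 80 mm in diameter with an upright rod and a tweezer clamp, 105 mm high; the clamp reaches 70 mm out along its -x. Origin at the centre of its underside.
Things that resemble listed ones, but are neither listed nor needed, are in the scene too. Of the things like the part that bears key_arm, leave any that is red; of the rest the larger one is meant.

How it is judged:
By the outcome, as a careful person would: the job done as asked, in the order asked, and still so for the second after the job is handed in, with the robot touching nothing.
It also fails if it takes over 58 s, if anything falls off the work surface, if the arm or the gripper's body presses on something with over 40 N, if the wrist force passes 120 N, or if a joint passes its speed limit or range.

## Robot

A 7-joint arm with a two-finger parallel gripper is mounted at the origin on the work surface. World frame = base frame: x ahead of the robot, y to its left, z up, the work surface at z = 0. Lengths are in mm, angles in rad, forces in N, time in s.
With the tool pointing down it reaches from about 425 to 975 mm from the base axis. Payload 16.7 kg.
Tool frame: the origin (TCP) lies midway between the tips of the shut fingers; the grasp point (between the pads) lies 19 mm behind it; z points along the fingers, y is the line along which they close (so a half turn about z gives the same grasp; the last joint's range is limited). The gripper opens to 85 mm and grips with 20 to 120 N. Pads are 22 mm wide; open, the fingers measure 114 mm over their backs; the gripper's body (76 mm by 85 mm) begins 54 mm behind the grasp point. The pads swing forward as they close: fully open they stand 13 mm farther back than shut.
Start: joints at [-1.438, 0.426, 0.074, 1.606, -0.034, 1.111, -0.067], TCP at [188.362, 648.148, 231.302] pointing down, gripper open.
Joint ranges: [-2.85, 2.85], [-0.5, 2.14], [-1.23, 1.37], [0.21, 2.46], [-1.02, 4.16], [0.16, 2.05], [-2.73, 2.73]. Speed limits (rad/s): [1.89, 1.89, 2.39, 2.39, 3.01, 3.01, 3.01].

## Interface

Orientations are given as a rotation vector (axis times angle).
In Python, from bench import read_state, get_image, camera_model, close_job, boxes_of, pinpoint gives the robot as it stands.
- The arm moves only by the tool apply_moves, never from a script. Its argument "steps" is a list of rows, each an object of numbers: "wx", "wy", "wz": the turn, a rotation vector about the tool's x, y, z in rad; "tx", "ty", "tz": the shift along the tool's x, y, z in cm; "gripper": the closure, from 0 (fully open) to 1 (shut). In form: [{"wx": .., "wy": .., "wz": .., "tx": .., "ty": .., "tz": .., "gripper": ..}, ...]. A call has 1 to 10 rows; each row shifts and turns the commanded pose from where the row before left it, along the tool's axes as they then stand; what a row does not reach is not made up. A row lasts 1/12 s, in which the tool goes at most 41.7 mm and 7.16 degrees, less where a joint would pass 70% of its speed; a pose out of reach is approached as far as the arm can. A call is refused whole if a number of a shift passes 4.17 or a number of a turn 0.125, either way. A call with a gripper value outside its range is refused whole. The fingers move at their own pace and stop on an object; the grip force is fixed at half the most. Time passes only in rows, so rows that do not move let the fingers close. It gives the time, the measured TCP pose, the force, the opening and the grip force at its end, in the units of the state.
- read_state(): the state, without advancing time (a new reading comes with each control period).
- get_image(name): name is "side" or "top"; returns (picture, depth): 400x640x3 uint8, blue, green, red; 400x640 float32, mm along the optical axis (not along the pixel's ray), 0 where there is no reading.
- camera_model(name): a dict with "mtx" (3x3 intrinsics, pixels), "origin" and "orientation" of the camera in the world. Camera axes: x right, y up, looking along -z (the intrinsics and any distortion apply to the point x, -y, -z); pixel columns grow to the right and rows downward; lengths in mm; the calibration is good to about 2 mm. A picture is of the moment at which its call begins. camera_model takes no time and is no camera call.
- close_job(): hands the job in; it is judged then, once.
Trained networks look in the newest picture that a camera, given by its name, has taken for a name from the list of things; names that differ only in an ending like _2 or _b are one class to them, and where a whole thing is asked for, a point or a joint stands for the part that bears it (a point fixed in the world has none). Each returns a list of dicts, best first, with "score" (0 to 1); they miss things now and then, are a little off and sometimes report something else, mostly with a low value. They report only what shows in the picture. A call takes as long as a camera call. They do not tell look-alikes from the thing itself.
- boxes_of(camera, query): "point" ([column, row] in pixels, amid what is visible of it).
- pinpoint(camera, query): "point" ([column, row] in pixels: a listed point, or the origin of a listed thing).
The state is a dict: "time": time; "joint_pos": joint angles; "qvel": joint speeds; "tau": joint torques, N m; "tool_pos": TCP position; "tool_rot": TCP orientation; "ft_force": force on the tool from outside, world axes, zero at the start; "ft_torque": the same for the moment, N m; "opening": finger opening in mm; "gripper_force": force on a finger pad.
Only numpy, scipy, OpenCV 4.12 (cv2) and the standard library are available. Lean on these libraries where they do the work, as an engineer would, in place of code of your own. Each camera call takes 0.05 s, during which the arm holds its last target. There are 200 camera calls.

## Working session

There is one attempt and no reset: what is moved stays moved. The work goes in short steps, Python scripts to look and compute and a tool call to move; the robot and the scene stay as the last step left them, time stands still between calls to the robot, and variables do not carry over. Pictures are saved under pics/ and viewed, at most 10 in all, crops included, and the job is handed in when it is done.

Besides the shell and the picture viewer there is one more tool, called after "Emit:" as name([rows], argument=value, ...), one row to a line, values as JSON. apply_moves: Moves the arm, as the interface text tells. Its arguments: {"type":"object","properties":{"steps":{"type":"array"}},"required":["steps"]}

```bash
mkdir -p pics; ls; cat > h.py <<'E'
import numpy as np, cv2
from bench import *
from scipy.spatial.transform import Rotation as R
def cam(n):
    c=camera_model(n); M=np.array(c["mtx"]); o=np.array(c["origin"],float); r=np.array(c["orientation"],float)
    r=R.from_rotvec(r).as_matrix() if r.size==3 else (r if r.shape==(3,3) else R.from_quat(r).as_matrix())
    return M,o,r,c
def ray(n,p):
    M,o,r,c=cam(n); d=np.linalg.inv(M)@[p[0],p[1],1]
    return o, r@(d*[1,-1,-1])
def at_z(n,p,z):
    o,d=ray(n,p); return o+d*(z-o[2])/d[2]
def at_d(n,p,depth):
    o,d=ray(n,p); return o+d*depth
def proj(n,P):
    M,o,r,c=cam(n); q=(r.T@(np.asarray(P,float)-o))*[1,-1,-1]; u=M@q; return u[:2]/u[2]
E
python3 - <<'E'
from h import *
for n in("top","side"):
    im,d=get_image(n); cv2.imwrite(f"pics/{n}0.png",im); np.save(f"{n}0.npy",d)
    print(n,camera_model(n))
    for q in("key_arm","key_tip","socket_mouth","cutter","stand","hammer","punch","third_hand"):
        print(q,[(np.round(x["point"],1).tolist(),round(x["score"],2)) for x in pinpoint(n,q)[:4]],[(np.round(x["point"]).tolist(),round(x["score"],2)) for x in boxes_of(n,q)[:4]])
print(read_state())
E
```

```text
pics
top {'mtx': array([[444.84722673,   0.        , 320.82084484],
       [  0.        , 444.84722673, 195.28783532],
       [  0.        ,   0.        ,   1.        ]]), 'origin': array([ 341.8530358 ,   24.64112194, 1206.81082669]), 'orientation': array([ 0.15165842, -0.15071797, -1.5431642 ])}
key_arm [([237.3, 186.5], 0.63), ([305.6, 275.3], 0.53), ([296.4, 173.8], 0.46)] [([308.0, 280.0], 0.84), ([296.0, 172.0], 0.72), ([238.0, 185.0], 0.53)]
key_tip [([296.9, 198.5], 0.61), ([251.9, 190.4], 0.56), ([390.8, 219.2], 0.47)] [([310.0, 279.0], 0.82), ([296.0, 173.0], 0.7), ([238.0, 186.0], 0.57)]
socket_mouth [([389.6, 219.9], 0.56)] [([390.0, 222.0], 0.56)]
cutter [([384.1, 221.7], 0.63)] [([380.0, 220.0], 0.7), ([301.0, 210.0], 0.4)]
stand [([300.3, 212.3], 0.84)] [([299.0, 208.0], 0.81)]
hammer [([351.4, 126.8], 0.8), ([294.8, 197.4], 0.39), ([388.2, 220.6], 0.29)] [([344.0, 125.0], 0.55)]
punch [([488.7, 190.1], 0.58), ([384.3, 222.0], 0.44), ([296.1, 199.6], 0.2)] [([493.0, 189.0], 0.6)]
third_hand [([151.2, 216.7], 0.84), ([487.5, 188.5], 0.44)] [([149.0, 216.0], 0.84)]
side 
[... 950 characters left out ...]
]
{'time': 1.7, 'joint_pos': array([-1.4375183 ,  0.42608623,  0.07389457,  1.60601035, -0.03409942,
        1.11081078, -0.0670949 ]), 'qvel': array([-0.00051526,  0.00140196,  0.00021963,  0.00109178,  0.00062559,
       -0.00088203, -0.00083857]), 'tau': array([ 1.13379057e-03, -9.49523234e+01,  3.75728622e+00, -4.63881934e+01,
        1.90215925e-02,  2.44572038e-03, -4.23260360e-05]), 'tool_pos': array([188.34489997, 648.14381423, 231.30624318]), 'tool_rot': array([-4.42777133e-01, -3.11019434e+00,  8.41643425e-05]), 'ft_force': array([-0.3640317 ,  1.14853257,  0.91365327]), 'ft_torque': array([-0.05241373,  0.00914766,  0.02554505]), 'gripper_force': 0.0, 'opening': 85.65737844406259}
```

```bash
python3 - <<'E'
import cv2
a=cv2.imread("pics/top0.png")[90:310,120:520]; cv2.imwrite("pics/topc.png",cv2.resize(a,None,fx=2,fy=2,interpolation=2))
a=cv2.imread("pics/side0.png")[140:320,220:480]; cv2.imwrite("pics/sidec.png",cv2.resize(a,None,fx=3,fy=3,interpolation=2))
E
```

```text
(no output)
```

View pics/topc.png

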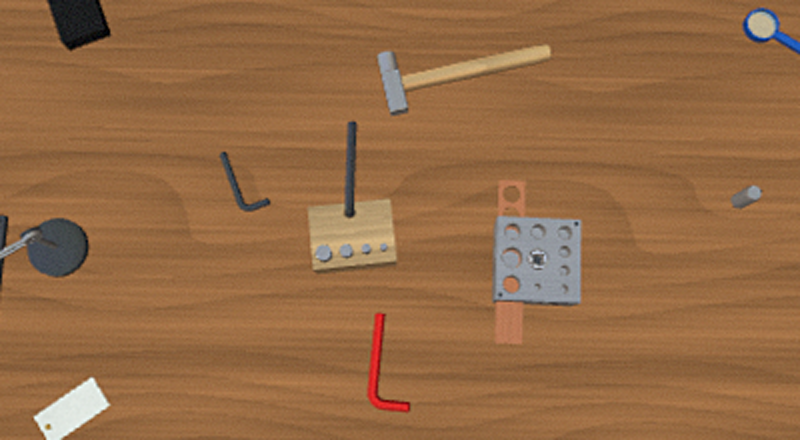

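View pics/sidec.png

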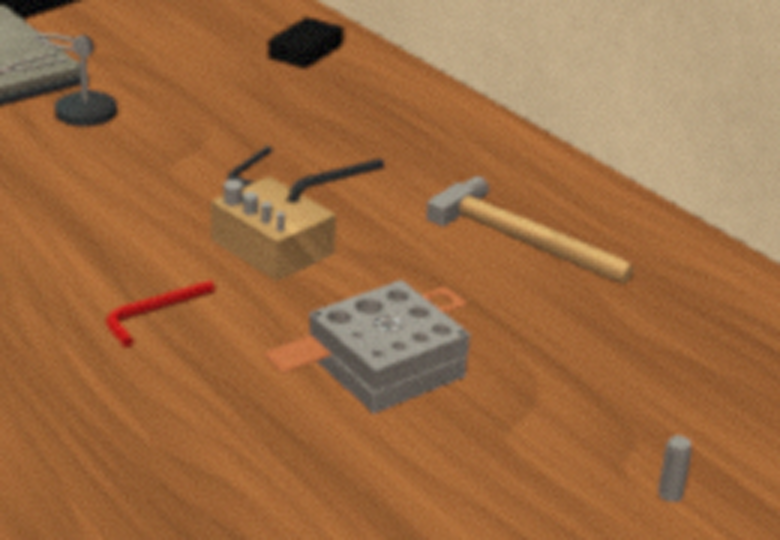

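```bash
python3 - <<'E'
from h import *
def cloud(n):
    im=cv2.imread(f"pics/{n}0.png"); d=np.load(f"{n}0.npy"); M,o,r,c=cam(n)
    v,u=np.mgrid[:400,:640]; q=np.stack([(u-M[0,2])/M[0,0],-(v-M[1,2])/M[1,1],-np.ones_like(u,float)],-1)*d[...,None]
    return im,d,q@r.T+o
for n in("top","side"):
    im,d,P=cloud(n)
    S=at_z(n,{"top":(300,212),"side":(308.5,221.7)}[n],0 if n=="side" else 0); C=at_z(n,{"top":(389.6,219.9),"side":(345.7,246.6)}[n],51.5)
    print(n,"stand",S.round(1),"sock",C.round(1),"cutter",at_z(n,{"top":(384.1,221.7),"side":(346.6,262.1)}[n],0).round(1),
      "punch",at_z(n,{"top":(488.7,190),"side":(442.7,302.5)}[n],0).round(),"keyarm", at_z(n,{"top":(296.4,173.8),"side":(326.1,201.5)}[n],67).round(1))
    # key dark pixels
    hsv=im.max(-1).astype(int)
    if n=="top": roi=np.zeros_like(d,bool); roi[145:204,285:305]=1
    else: roi=np.zeros_like(d,bool); roi[188:212,310:352]=1
    m=roi&(hsv<85)&(im.max(-1).astype(int)-im.min(-1)<30)
    v,u=np.nonzero(m); A=np.array([at_z(n,(a,b),67 if n=="top" else 67) for a,b in zip(u,v)])[:,:2]
    c=A.mean(0); w=np.linalg.svd(A-c)[2][0]; w*=np.sign(w[0]); t=(A-c)@w
    print(" key n",len(A),"c",c.round(1),"ang",np.arctan2(w[1],w[0]).round(3),"ends",(c+w*t.min()).round(1),(c+w*t.max()).round(1), "z med",np.median(P[m][:,2]).round(1))
    mt=(np.abs(P[...,2]-51.5)<6)&(np.hypot(P[...,0]-C[0],P[...,1]-C[1])<100)&(im.max(-1).astype(int)-im.min(-1)<40)
    v,u=np.nonzero(mt); A=np.array([at_z(n,(a,b),51.5) for a,b in zip(u,v)])[:,:2]
    print(" cutter top rect",cv2.minAreaRect(A.astype(np.float32)),"zmed",np.median(P[mt][:,2]).round(1))
a=cv2.imread("pics/top0.png")[205:235,372:408]; a=cv2.resize(a,None,fx=14,fy=14,interpolation=cv2.INTER_CUBIC)
b=cv2.imread("pics/side0.png")[234:262,328:364]; b=cv2.resize(b,(a.shape[1],392),interpolation=cv2.INTER_CUBIC)
a=cv2.resize(a,None,fx=.7,fy=.7); b=cv2.resize(b,None,fx=.7,fy=.7)
cv2.imwrite("pics/sock.png",np.vstack([a,b]))
E
```

```text
top stand [529.8  84.1   0. ] sock [ 506.2 -153.6   51.5] cutter [ 508.2 -146.5    0. ] punch [ 603. -437.    0.] keyarm [621.   93.5  67. ]
 key n 148 c [619.7  96.3] ang 0.004 ends [556.  96.] [683.4  96.6] z med 66.7
 cutter top rect ((507.60565185546875, -149.67401123046875), (109.92621612548828, 110.64175415039062), 88.89667510986328) zmed 51.0
side stand [532.5  97.9   0. ] sock [ 502.1 -144.    51.5] cutter [ 503.2 -150.3    0. ] punch [ 607. -432.    0.] keyarm [589.7  80.8  67. ]
 key n 83 c [613.1  89.7] ang 0.012 ends [548.2  88.9] [679.3  90.6] z med 65.7
 cutter top rect ((504.8288879394531, -156.68505859375), (116.46568298339844, 115.21440887451172), 88.83930969238281) zmed 50.7
```

View pics/sock.png

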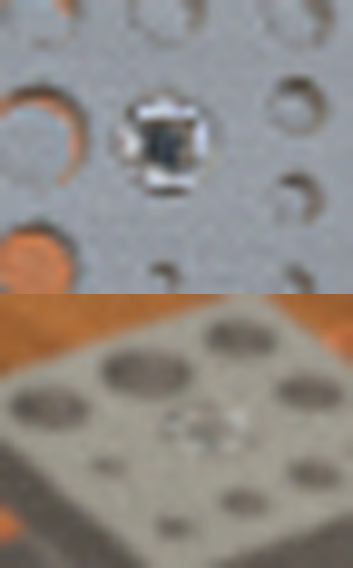

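```bash
python3 - <<'E'
from h import *
L=[]
for i in range(12): L.append(get_image("top")[0].astype(np.float32))
a=np.mean(L,0); np.save("topavg.npy",a)
c=np.array([507.6,-151.]);s=14;N=2*s*10
# image up=+x, left=+y
x=c[0]+s-np.arange(N)/10; y=c[1]+s-np.arange(N)/10
M,o,r,_=cam("top"); X,Y=np.meshgrid(x,y,indexing="ij")
q=((np.stack([X,Y,np.full_like(X,51.5)],-1)-o)@r)*[1,-1,-1]; u=q@M.T; mp=(u[...,:2]/u[...,2:]).astype(np.float32)
w=cv2.remap(a,mp[...,0],mp[...,1],cv2.INTER_CUBIC).clip(0,255).astype(np.uint8)
w=cv2.resize(w,(560,560))
for t in range(0,560,40): cv2.line(w,(t,0),(t,5),(0,0,255)); cv2.line(w,(0,t),(5,t),(0,0,255))
cv2.imwrite("pics/sockrect.png",w); print(read_state()["time"])
E
```

```text
2.3
```

View pics/sockrect.png

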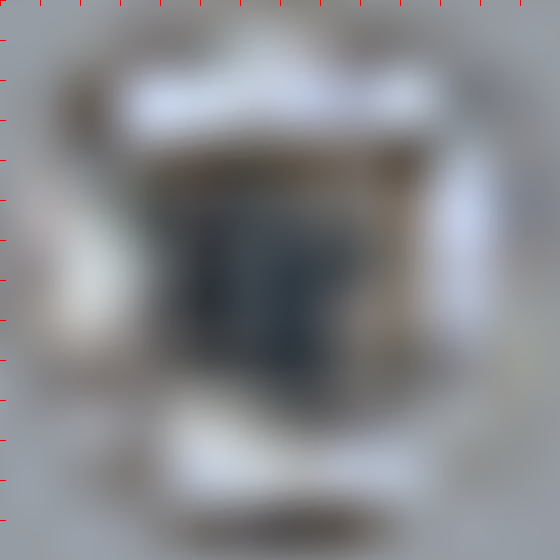

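```bash
cat > fit.py <<'E'
from h import *
a=np.load("topavg.npy"); b=None
L=[get_image("side")[0].astype(np.float32) for i in range(10)]; b=np.mean(L,0); np.save("sideavg.npy",b)
K=6
def regions(n,c,yaw,half=6):
    M,o,r,_=cam(n); p0=proj(n,[c[0],c[1],51.5]); u0,v0=np.round(p0).astype(int)
    g=(np.arange(K)+.5)/K-.5
    U=(u0+np.arange(-half,half+1))[:,None]+g; V=(v0+np.arange(-half,half+1))[:,None]+g
    u,v=np.meshgrid(U.ravel(),V.ravel())
    q=np.stack([(u-M[0,2])/M[0,0],-(v-M[1,2])/M[1,1],-np.ones_like(u)],-1)@r.T
    def hit(z): return (o+q*((z-o[2])/q[...,2])[...,None])[...,:2]-c
    th=yaw+np.pi/6+np.arange(6)*np.pi/3; nrm=np.stack([np.cos(th),np.sin(th)])
    def hx(p): d=p@nrm; return d.max(-1),d.argmax(-1)
    d0,i0=hx(hit(51.5)); lab=np.zeros(u.shape,int)
    rad=np.linalg.norm(hit(51.5),axis=-1); lab[rad<12]=1
    lab[(rad>11.5)&(rad<12.5)]=2
    # inside mouth: march down
    ins=d0<8.0; done=~ins
    for z in np.arange(51.25,31.5,-.25):
        d,i=hx(hit(z)); lim=6.5+max(0,z-50); h=(~done)&(d>lim)
        lab[h]=(3 if z>=50 else (9 if z>43 else 15))+i[h]; done|=h
    lab[~done]=21
    A=np.stack([(lab==k).reshape(2*half+1,K,2*half+1,K).mean((1,3)).ravel() for k in range(22)],1)
    return A,(u0,v0)
def resid(n,im,c,yaw,half=6):
    A,(u0,v0)=regions(n,c,yaw,half); y=im[v0-half:v0+half+1,u0-half:u0+half+1].reshape(-1,3)
    lam=.05; mu=y.mean(0); A2=np.vstack([A,lam*np.eye(22)]); y2=np.vstack([y-mu,np.zeros((22,3))])
    x=np.linalg.lstsq(A2,y2,rcond=None)[0]; return ((A2@x-y2)**2).sum()
for n,im,c0 in(("top",a,(507.5,-150.8)),("side",b,(504,-147))):
    out=[]
    for deg in range(0,60,5):
        best=min((resid(n,im,np.array([c0[0]+dx,c0[1]+dy]),np.radians(deg)),dx,dy) for dx in np.arange(-3,3.1,.75) for dy in np.arange(-3,3.1,.75))
        out.append((deg,round(best[0]),c0[0]+best[1],c0[1]+best[2]))
    print(n,*out,sep="\n")
E
python3 fit.py
```

```text
top
(0, 137371, np.float64(508.25), np.float64(-151.55))
(5, 131468, np.float64(507.5), np.float64(-151.55))
(10, 133492, np.float64(507.5), np.float64(-151.55))
(15, 137582, np.float64(507.5), np.float64(-151.55))
(20, 148225, np.float64(508.25), np.float64(-150.8))
(25, 154669, np.float64(508.25), np.float64(-151.55))
(30, 158911, np.float64(507.5), np.float64(-151.55))
(35, 155373, np.float64(508.25), np.float64(-151.55))
(40, 153066, np.float64(508.25), np.float64(-151.55))
(45, 146906, np.float64(508.25), np.float64(-151.55))
(50, 140393, np.float64(508.25), np.float64(-151.55))
(55, 137602, np.float64(508.25), np.float64(-151.55))Traceback (most recent call last):
  File "fit.py", line 32, in <module>
    best=min((resid(n,im,np.array([c0[0]+dx,c0[1]+dy]),np.radians(deg)),dx,dy) for dx in np.arange(-3,3.1,.75) for dy in np.arange(-3,3.1,.75))
  File "fit.py", line 32, in <genexpr>
    best=min((resid(n,im,np.array([c0[0]+dx,c0[1]+dy]),np.radians(deg)),dx,dy) for dx in np.arange(-3,3.1,.75) for dy in np.arange(-3,3.1,.75))
              ~~~~~^^^^^^^^^^^^^^^^^^^^^^^^^^^^^^^^^^^^^^^^^^^^^^^^^^^^
  File "fit.py", line 26, in resid
    A,(u0,v0)=regions(n,c,yaw,half); y=im[v0-half:v0+half+1,u0-half:u0+half+1].reshape(-1,3)
              ~~~~~~~^^^^^^^^^^^^^^
  File "fit.py", line 6, in regions
    M,o,r,_=cam(n); p0=proj(n,[c[0],c[1],51.5]); u0,v0=np.round(p0).astype(int)
                       ~~~~^^^^^^^^^^^^^^^^^^^^
  File "h.py", line 16, in proj
    M,o,r,c=cam(n); q=(r.T@(np.asarray(P,float)-o))*[1,-1,-1]; u=M@q; return u[:2]/u[2]
            ~~~^^^
  File "h.py", line 5, in cam
    c=camera_model(n); M=np.array(c["mtx"]); o=np.array(c["origin"],float); r=np.array(c["orientation"],float)
ValueError: time passes only in moves, steps and waits
```

```bash
cat > plan.py <<'E'
import sys,json
from h import *
from scipy.spatial.transform import Slerp
def down(yaw,pitch=0):  # yaw = key x heading; tool y at yaw-90, tool x at yaw; pitch>0 raises key arm end
    x=np.array([np.cos(yaw),np.sin(yaw),0]); z=np.array([0,0,-1.]); y=np.cross(z,x)
    return R.from_rotvec(-pitch*np.array([-np.sin(yaw),np.cos(yaw),0]))*R.from_matrix(np.stack([x,y,z],1))
def rows(poses,st=None):
    st=st or read_state(); p=np.array(st["tool_pos"]); r=R.from_rotvec(st["tool_rot"]); out=[]
    for P,Q in poses:
        t=np.round(r.inv().apply(P-p)/10,2); w=np.round((r.inv()*Q).as_rotvec(),3)
        out.append(dict(zip(("tx","ty","tz","wx","wy","wz"),[*t.tolist(),*w.tolist()])))
        p=p+r.apply(t*10); r=r*R.from_rotvec(w)
    return out
def line(P,Q,n,st=None):
    st=st or read_state(); p=np.array(st["tool_pos"]); r=R.from_rotvec(st["tool_rot"]); d=(r.inv()*Q).as_rotvec()
    return rows([(p+(P-p)*k/n,r*R.from_rotvec(d*k/n)) for k in range(1,n+1)],st)
def show(rs,g=None):
    for i in range(0,len(rs),10):
        print(json.dumps([{**{k:v for k,v in q.items() if v},**({} if g is None else {"gripper":g})} for q in rs[i:i+10]]))
if __name__=="__main__":
    x,y,z,yaw,pitch,n=map(float,sys.argv[1:7]); show(line(np.array([x,y,z]),down(np.radians(yaw),np.radians(pitch)),int(n)),float(sys.argv[7]) if len(sys.argv)>7 else None)
E
python3 plan.py 605 96 150 0 0 24 0; python3 -c "
from h import *
print(read_state()['time'])"
```

```text
[{"tx": -2.31, "ty": -1.72, "tz": 0.34, "wz": 0.119, "gripper": 0.0}, {"tx": -2.5, "ty": -1.44, "tz": 0.34, "wz": 0.119, "gripper": 0.0}, {"tx": -2.65, "ty": -1.14, "tz": 0.34, "wz": 0.119, "gripper": 0.0}, {"tx": -2.76, "ty": -0.8, "tz": 0.34, "wz": 0.119, "gripper": 0.0}, {"tx": -2.85, "ty": -0.48, "tz": 0.33, "wz": 0.12, "gripper": 0.0}, {"tx": -2.88, "ty": -0.13, "tz": 0.34, "wz": 0.119, "gripper": 0.0}, {"tx": -2.87, "ty": 0.21, "tz": 0.34, "wz": 0.119, "gripper": 0.0}, {"tx": -2.83, "ty": 0.55, "tz": 0.34, "wz": 0.119, "gripper": 0.0}, {"tx": -2.74, "ty": 0.89, "tz": 0.34, "wz": 0.119, "gripper": 0.0}, {"tx": -2.62, "ty": 1.2, "tz": 0.34, "wz": 0.119, "gripper": 0.0}]
[{"tx": -2.46, "ty": 1.5, "tz": 0.34, "wz": 0.119, "gripper": 0.0}, {"tx": -2.26, "ty": 1.79, "tz": 0.34, "wz": 0.119, "gripper": 0.0}, {"tx": -2.03, "ty": 2.04, "tz": 0.33, "wz": 0.119, "gripper": 0.0}, {"tx": -1.78, "ty": 2.27, "tz": 0.34, "wz": 0.12, "gripper": 0.0}, {"tx": -1.49, "ty": 2.47, "tz": 0.34, "wz": 0.119, "gripper": 0.0}, {"tx": -1.19, "ty": 2.62, "tz": 0.34, "wz": 0.119, "gripper": 0.0}, {"tx": -0.87, "ty": 2.75, "tz": 0.34, "wz": 0.119, "gripper": 0.0}, {"tx": -0.54, "ty": 2.83, "tz": 0.34, "wz": 0.119, "gripper": 0.0}, {"tx": -0.19, "ty": 2.88, "tz": 0.34, "wz": 0.119, "gripper": 0.0}, {"tx": 0.14, "ty": 2.88, "tz": 0.34, "wz": 0.119, "gripper": 0.0}]
[{"tx": 0.49, "ty": 2.84, "tz": 0.34, "wz": 0.119, "gripper": 0.0}, {"tx": 0.82, "ty": 2.76, "tz": 0.33, "wz": 0.119, "gripper": 0.0}, {"tx": 1.14, "ty": 2.65, "tz": 0.34, "wz": 0.12, "gripper": 0.0}, {"tx": 1.45, "ty": 2.49, "tz": 0.34, "wz": 0.119, "gripper": 0.0}]
2.8
```

Emit:
apply_moves([
  {"tx":-2.31,"ty":-1.72,"tz":0.34,"wz":0.119,"gripper":0.0},
  {"tx":-2.5,"ty":-1.44,"tz":0.34,"wz":0.119,"gripper":0.0},
  {"tx":-2.65,"ty":-1.14,"tz":0.34,"wz":0.119,"gripper":0.0},
  {"tx":-2.76,"ty":-0.8,"tz":0.34,"wz":0.119,"gripper":0.0},
  {"tx":-2.85,"ty":-0.48,"tz":0.33,"wz":0.12,"gripper":0.0},
  {"tx":-2.88,"ty":-0.13,"tz":0.34,"wz":0.119,"gripper":0.0},
  {"tx":-2.87,"ty":0.21,"tz":0.34,"wz":0.119,"gripper":0.0},
  {"tx":-2.83,"ty":0.55,"tz":0.34,"wz":0.119,"gripper":0.0},
  {"tx":-2.74,"ty":0.89,"tz":0.34,"wz":0.119,"gripper":0.0},
  {"tx":-2.62,"ty":1.2,"tz":0.34,"wz":0.119,"gripper":0.0},
])

```text
$.steps[0]: bad value
```

Emit:
apply_moves([
  {"tx":-2.46,"ty":1.5,"tz":0.34,"wz":0.119,"gripper":0.0},
  {"tx":-2.26,"ty":1.79,"tz":0.34,"wz":0.119,"gripper":0.0},
  {"tx":-2.03,"ty":2.04,"tz":0.33,"wz":0.119,"gripper":0.0},
  {"tx":-1.78,"ty":2.27,"tz":0.34,"wz":0.12,"gripper":0.0},
  {"tx":-1.49,"ty":2.47,"tz":0.34,"wz":0.119,"gripper":0.0},
  {"tx":-1.19,"ty":2.62,"tz":0.34,"wz":0.119,"gripper":0.0},
  {"tx":-0.87,"ty":2.75,"tz":0.34,"wz":0.119,"gripper":0.0},
  {"tx":-0.54,"ty":2.83,"tz":0.34,"wz":0.119,"gripper":0.0},
  {"tx":-0.19,"ty":2.88,"tz":0.34,"wz":0.119,"gripper":0.0},
  {"tx":0.14,"ty":2.88,"tz":0.34,"wz":0.119,"gripper":0.0},
])

```text
$.steps[0]: bad value
```

Emit:
apply_moves([
  {"tx":0.49,"ty":2.84,"tz":0.34,"wz":0.119,"gripper":0.0},
  {"tx":0.82,"ty":2.76,"tz":0.33,"wz":0.119,"gripper":0.0},
  {"tx":1.14,"ty":2.65,"tz":0.34,"wz":0.12,"gripper":0.0},
  {"tx":1.45,"ty":2.49,"tz":0.34,"wz":0.119,"gripper":0.0},
])

```text
$.steps[0]: bad value
```

Emit:
apply_moves([
  {"tx":-2.31,"ty":-1.72,"tz":0.34,"wx":0,"wy":0,"wz":0.119,"gripper":0},
  {"tx":-2.5,"ty":-1.44,"tz":0.34,"wx":0,"wy":0,"wz":0.119,"gripper":0},
  {"tx":-2.65,"ty":-1.14,"tz":0.34,"wx":0,"wy":0,"wz":0.119,"gripper":0},
  {"tx":-2.76,"ty":-0.8,"tz":0.34,"wx":0,"wy":0,"wz":0.119,"gripper":0},
  {"tx":-2.85,"ty":-0.48,"tz":0.33,"wx":0,"wy":0,"wz":0.12,"gripper":0},
  {"tx":-2.88,"ty":-0.13,"tz":0.34,"wx":0,"wy":0,"wz":0.119,"gripper":0},
  {"tx":-2.87,"ty":0.21,"tz":0.34,"wx":0,"wy":0,"wz":0.119,"gripper":0},
  {"tx":-2.83,"ty":0.55,"tz":0.34,"wx":0,"wy":0,"wz":0.119,"gripper":0},
  {"tx":-2.74,"ty":0.89,"tz":0.34,"wx":0,"wy":0,"wz":0.119,"gripper":0},
  {"tx":-2.62,"ty":1.2,"tz":0.34,"wx":0,"wy":0,"wz":0.119,"gripper":0},
])

```text
time: 3.63
tool_pos: [362.6, 417.0, 197.5]
tool_rot: [-2.118, -2.32, -0.001]
ft_force: [1.1, 1.5, 0.6]
opening: 85.8
gripper_force: 0.0
```

Lag is negligible; continuing as planned.

Emit:
apply_moves([
  {"tx":-2.46,"ty":1.5,"tz":0.34,"wx":0,"wy":0,"wz":0.119,"gripper":0},
  {"tx":-2.26,"ty":1.79,"tz":0.34,"wx":0,"wy":0,"wz":0.119,"gripper":0},
  {"tx":-2.03,"ty":2.04,"tz":0.33,"wx":0,"wy":0,"wz":0.119,"gripper":0},
  {"tx":-1.78,"ty":2.27,"tz":0.34,"wx":0,"wy":0,"wz":0.12,"gripper":0},
  {"tx":-1.49,"ty":2.47,"tz":0.34,"wx":0,"wy":0,"wz":0.119,"gripper":0},
  {"tx":-1.19,"ty":2.62,"tz":0.34,"wx":0,"wy":0,"wz":0.119,"gripper":0},
  {"tx":-0.87,"ty":2.75,"tz":0.34,"wx":0,"wy":0,"wz":0.119,"gripper":0},
  {"tx":-0.54,"ty":2.83,"tz":0.34,"wx":0,"wy":0,"wz":0.119,"gripper":0},
  {"tx":-0.19,"ty":2.88,"tz":0.34,"wx":0,"wy":0,"wz":0.119,"gripper":0},
  {"tx":0.14,"ty":2.88,"tz":0.34,"wx":0,"wy":0,"wz":0.119,"gripper":0},
])

```text
time: 4.47
tool_pos: [536.3, 187.0, 163.6]
tool_rot: [-3.055, -0.733, -0.001]
ft_force: [0.8, 0.1, 0.1]
opening: 85.2
gripper_force: 0.0
```

Emit:
apply_moves([
  {"tx":0.49,"ty":2.84,"tz":0.34,"wx":0,"wy":0,"wz":0.119,"gripper":0.3},
  {"tx":0.82,"ty":2.76,"tz":0.33,"wx":0,"wy":0,"wz":0.119,"gripper":0.3},
  {"tx":1.14,"ty":2.65,"tz":0.34,"wx":0,"wy":0,"wz":0.12,"gripper":0.3},
  {"tx":1.45,"ty":2.49,"tz":0.34,"wx":0,"wy":0,"wz":0.119,"gripper":0.3},
  {"tx":0,"ty":0,"tz":0,"wx":0,"wy":0,"wz":0,"gripper":0.3},
])

```text
time: 4.88
tool_pos: [607.2, 90.8, 149.9]
tool_rot: [3.139, -0.021, 0.002]
ft_force: [-1.6, 0.0, -0.4]
opening: 59.7
gripper_force: 0.0
```

```bash
python3 - <<'E'
from h import *
s=read_state(); print(s["tool_pos"],s["tool_rot"],s["opening"],s["joint_pos"].round(2))
im,_=get_image("top"); im2,_=get_image("side")
t=s["tool_pos"]; 
for n,i in(("top",im),("side",im2)):
    for dz in(0,19): 
        p=proj(n,t+[0,0,dz]); print(n,dz,p.round(1))
def crop(i,p,h=50,w=70): 
    u,v=map(int,p); return cv2.resize(i[v-h:v+h,u-w:u+w],None,fx=5,fy=5,interpolation=cv2.INTER_CUBIC)
a=crop(im,proj("top",t)); b=crop(im2,proj("side",t),)
cv2.imwrite("pics/grip.png",cv2.resize(np.vstack([a,b]),(490,600*1)))
print([proj("top",t).astype(int),proj("side",t).astype(int)])
E
```

```text
[607.24153007  90.77459397 149.90177977] [ 3.13887314e+00 -2.05740364e-02  2.30918835e-03] 59.68020139131367 [-0.84  0.53  0.8   1.86 -0.46  0.95 -1.42]
top 0 [295.5 171.2]
top 19 [295.1 169.2]
side 0 [329.3 176.3]
side 19 [329.4 170.9]
[array([295, 171]), array([329, 176])]
```

View pics/grip.png

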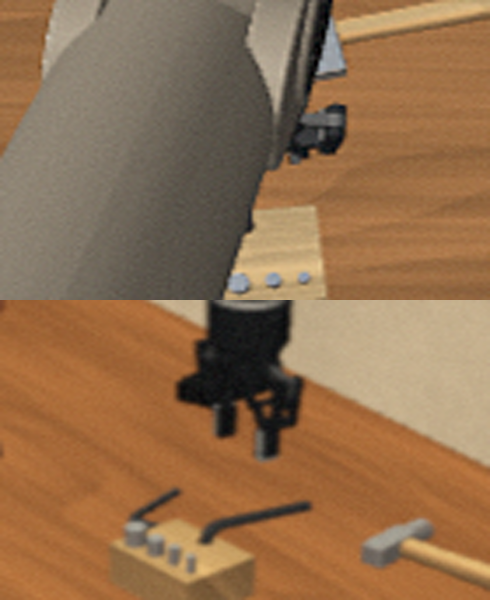

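```bash
python3 - <<'E'
from h import *
for n in("top","side"):
    im=cv2.imread(f"pics/{n}0.png"); d=np.load(f"{n}0.npy"); M,o,r,_=cam(n)
    roi=np.zeros(d.shape,bool)
    if n=="top": roi[145:204,285:305]=1
    else: roi[188:212,310:352]=1
    m=roi&(im.max(-1)<85)&(im.max(-1).astype(int)-im.min(-1)<30)
    v,u=np.nonzero(m); q=np.stack([(u-M[0,2])/M[0,0],-(v-M[1,2])/M[1,1],-np.ones(len(u))],-1)*d[v,u][:,None]; P=q@r.T+o
    k=P[:,2]>50; P=P[k]
    for lo in range(540,700,20):
        s=P[(P[:,0]>=lo)&(P[:,0]<lo+20)]
        if len(s): print(n,lo,len(s),np.median(s,0).round(1),s[:,1].min().round(1),s[:,1].max().round(1))
    # darkness-weighted centroid across line per column/row
    g=255-im.max(-1).astype(float)
    if n=="side":
        for uu in range(316,350,4):
            col=g[188:214,uu]-100; col=col.clip(0); col[col<40]=0; vv=(col*np.arange(188,214)).sum()/max(col.sum(),1); print(uu,round(vv,1),(col>0).sum(),at_z("side",(uu,vv),66).round(1))
E
```

```text
top 560 30 [569.   95.7  65.2] 92.6 101.2
top 580 21 [590.2  96.   69.3] 92.9 98.6
top 600 20 [609.5  96.6  69.1] 93.8 101.6
top 620 20 [631.4  95.1  66.4] 92.5 102.7
top 640 24 [651.8  95.7  66.6] 92.4 101.2
top 660 23 [669.5  96.3  64.9] 93.3 101.6
top 680 7 [683.   96.9  62.2] 94.3 102.2
side 540 1 [558.4  87.2  56.8] 87.2 87.2
side 560 18 [570.1  94.1  61.3] 89.6 100.1
side 580 15 [587.9  92.2  68.5] 89.3 96.2
side 600 13 [614.   93.   66.6] 83.5 98.8
side 620 12 [632.1  92.3  66.1] 89.4 96.1
side 640 9 [651.2  93.1  64.3] 89.5 99.1
side 660 12 [670.4  93.5  62. ] 87.8 104.5
side 680 2 [683.9  97.7  59.3] 97.2 98.3
316 205.5 2 [548.4  78.2  66. ]
320 201.6 6 [573.7  92.5  66. ]
324 199.7 4 [592.   96.1  66. ]
328 198.6 4 [607.   94.6  66. ]
332 197.7 4 [621.9  92.8  66. ]
336 196.7 4 [637.2  91.3  66. ]
340 195.6 4 [652.6  89.9  66. ]
344 194.6 4 [668.   88.2  66. ]
348 0.0 0 [3414.9 3707.7   66. ]
```

```bash
python3 - <<'E'
from plan import *
Q=down(0,np.radians(-3.5)); g=np.array([606,95.5,65.]); z=Q.apply([0,0,1]); print(z, Q.as_rotvec())
t=g+19*z; st=read_state(); p=st["tool_pos"]; r=R.from_rotvec(st["tool_rot"])
a=t-z*60; dd=(r.inv()*Q).as_rotvec()
poses=[(p+(a-p)*k/3,r*R.from_rotvec(dd*k/3)) for k in(1,2,3)]+[(a+(t-a)*k/5,Q) for k in range(1,6)]
show(rows(poses,st),.3)
E
```

```text
[-0.06104854  0.         -0.9981348 ] [ 3.14012739  0.         -0.09593957]
[{"tx": 0.11, "ty": -0.03, "tz": 1.46, "wy": -0.02, "wz": -0.001, "gripper": 0.3}, {"tx": 0.14, "ty": -0.02, "tz": 1.46, "wx": 0.001, "wy": -0.021, "gripper": 0.3}, {"tx": 0.16, "ty": -0.03, "tz": 1.45, "wy": -0.02, "wz": -0.001, "gripper": 0.3}, {"tz": 1.2, "gripper": 0.3}, {"tz": 1.2, "gripper": 0.3}, {"tz": 1.2, "gripper": 0.3}, {"ty": 0.01, "tz": 1.2, "gripper": 0.3}, {"tz": 1.2, "gripper": 0.3}]
```

Emit:
apply_moves([
  {"tx":0.11,"ty":-0.03,"tz":1.46,"wx":0,"wy":-0.02,"wz":0,"gripper":0.3},
  {"tx":0.14,"ty":-0.02,"tz":1.46,"wx":0,"wy":-0.021,"wz":0,"gripper":0.3},
  {"tx":0.16,"ty":-0.03,"tz":1.45,"wx":0,"wy":-0.02,"wz":0,"gripper":0.3},
  {"tx":0,"ty":0,"tz":1.2,"wx":0,"wy":0,"wz":0,"gripper":0.3},
  {"tx":0,"ty":0,"tz":1.2,"wx":0,"wy":0,"wz":0,"gripper":0.3},
  {"tx":0,"ty":0,"tz":1.2,"wx":0,"wy":0,"wz":0,"gripper":0.3},
  {"tx":0,"ty":0.01,"tz":1.2,"wx":0,"wy":0,"wz":0,"gripper":0.3},
  {"tx":0,"ty":0,"tz":1.2,"wx":0,"wy":0,"wz":0,"gripper":0.3},
  {"tx":0,"ty":0,"tz":0,"wx":0,"wy":0,"wz":0,"gripper":0.3},
])

```text
time: 5.73
tool_pos: [603.1, 96.8, 44.1]
tool_rot: [3.139, 0.0, -0.1]
ft_force: [-1.0, 0.1, 0.3]
opening: 60.1
gripper_force: 0.0
```

```bash
python3 - <<'E'
from h import *
im,_=get_image("side"); s=read_state(); print(s["tool_pos"],s["tool_rot"],s["ft_force"])
t=s["tool_pos"]; u,v=map(int,proj("side",t)); print(u,v)
cv2.imwrite("pics/g2.png",cv2.resize(im[v-50:v+40,u-60:u+60],None,fx=5,fy=5,interpolation=cv2.INTER_CUBIC))
E
```

```text
[603.7153634   96.63559974  45.27506963] [ 3.13954723e+00 -2.93096853e-04 -9.83840500e-02] [-0.27652869 -0.61608634  0.8674525 ]
326 204
```

View pics/g2.png

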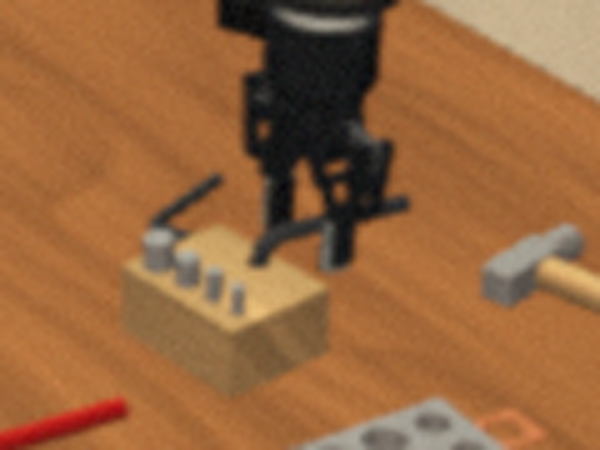

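Emit:
apply_moves([
  {"tx":0,"ty":0.05,"tz":0,"wx":0,"wy":0,"wz":0,"gripper":0.7},
  {"tx":0,"ty":0,"tz":0,"wx":0,"wy":0,"wz":0,"gripper":0.75},
  {"tx":0,"ty":0,"tz":0,"wx":0,"wy":0,"wz":0,"gripper":0.8},
  {"tx":0,"ty":0,"tz":0,"wx":0,"wy":0,"wz":0,"gripper":1},
  {"tx":0,"ty":0,"tz":0,"wx":0,"wy":0,"wz":0,"gripper":1},
  {"tx":0,"ty":0,"tz":0,"wx":0,"wy":0,"wz":0,"gripper":1},
  {"tx":0,"ty":0,"tz":0,"wx":0,"wy":0,"wz":0,"gripper":1},
])

```text
time: 6.37
tool_pos: [605.0, 96.6, 46.8]
tool_rot: [-3.14, 0.0, 0.094]
ft_force: [2.2, 2.6, 5.0]
opening: 10.8
gripper_force: 58.8
```

Emit:
apply_moves([
  {"tx":0,"ty":0,"tz":-0.5,"wx":0,"wy":0,"wz":0,"gripper":1},
  {"tx":0,"ty":0,"tz":-0.8,"wx":0,"wy":0,"wz":0,"gripper":1},
  {"tx":0,"ty":0,"tz":-1.0,"wx":0,"wy":0,"wz":0,"gripper":1},
  {"tx":0,"ty":0,"tz":-1.2,"wx":0,"wy":0,"wz":0,"gripper":1},
  {"tx":0,"ty":0,"tz":-1.5,"wx":0,"wy":0,"wz":0,"gripper":1},
  {"tx":0,"ty":0,"tz":-2,"wx":0,"wy":0,"wz":0,"gripper":1},
  {"tx":0,"ty":0,"tz":-2,"wx":0,"wy":0,"wz":0,"gripper":1},
])

```text
time: 6.95
tool_pos: [609.7, 95.6, 137.8]
tool_rot: [3.14, -0.001, -0.097]
ft_force: [1.2, -0.2, -1.2]
opening: 10.4
gripper_force: 58.7
```

```bash
python3 - <<'E'
from plan import *
s=read_state(); print(s["tool_pos"],s["ft_force"],s["ft_torque"],s["opening"])
# go to above socket: tip above mouth; socket ~ (507,-150)
yaw=np.radians(5); c=np.array([507,-150.5])
Q=down(yaw); ka=np.array([c[0]+42*np.cos(yaw),c[1]+42*np.sin(yaw),51.5+51+35]); t=ka-[0,0,19]; print(t)
show(line(t,Q,10),1)
E
```

```text
[609.71693162  95.61302289 137.84822915] [ 1.15915344 -0.17447534 -1.23451458] [ 0.01218623 -0.14035639 -0.01052966] 10.378246862366243
[ 548.84017732 -146.8394588   118.5       ]
[{"tx": -0.59, "ty": 2.42, "tz": 0.23, "wy": 0.006, "wz": -0.009, "gripper": 1}, {"tx": -0.62, "ty": 2.42, "tz": 0.23, "wy": 0.006, "wz": -0.009, "gripper": 1}, {"tx": -0.64, "ty": 2.42, "tz": 0.22, "wx": -0.001, "wy": 0.006, "wz": -0.008, "gripper": 1}, {"tx": -0.66, "ty": 2.41, "tz": 0.23, "wy": 0.007, "wz": -0.009, "gripper": 1}, {"tx": -0.69, "ty": 2.4, "tz": 0.22, "wy": 0.006, "wz": -0.009, "gripper": 1}, {"tx": -0.7, "ty": 2.39, "tz": 0.21, "wy": 0.006, "wz": -0.009, "gripper": 1}, {"tx": -0.73, "ty": 2.39, "tz": 0.21, "wx": -0.001, "wy": 0.006, "wz": -0.009, "gripper": 1}, {"tx": -0.75, "ty": 2.39, "tz": 0.21, "wy": 0.006, "wz": -0.008, "gripper": 1}, {"tx": -0.78, "ty": 2.37, "tz": 0.2, "wy": 0.006, "wz": -0.009, "gripper": 1}, {"tx": -0.79, "ty": 2.37, "tz": 0.2, "wy": 0.007, "wz": -0.009, "gripper": 1}]
```

Emit:
apply_moves([
  {"tx":-0.59,"ty":2.42,"tz":0,"wx":0,"wy":0.006,"wz":-0.009,"gripper":1},
  {"tx":-0.62,"ty":2.42,"tz":0.1,"wx":0,"wy":0.006,"wz":-0.009,"gripper":1},
  {"tx":-0.64,"ty":2.42,"tz":0.2,"wx":0,"wy":0.006,"wz":-0.009,"gripper":1},
  {"tx":-0.66,"ty":2.41,"tz":0.2,"wx":0,"wy":0.007,"wz":-0.009,"gripper":1},
  {"tx":-0.69,"ty":2.4,"tz":0.2,"wx":0,"wy":0.006,"wz":-0.009,"gripper":1},
  {"tx":-0.7,"ty":2.39,"tz":0.21,"wx":0,"wy":0.006,"wz":-0.009,"gripper":1},
  {"tx":-0.73,"ty":2.39,"tz":0.21,"wx":-0.001,"wy":0.006,"wz":-0.009,"gripper":1},
  {"tx":-0.75,"ty":2.39,"tz":0.21,"wx":0,"wy":0.006,"wz":-0.008,"gripper":1},
  {"tx":-0.78,"ty":2.37,"tz":0.2,"wx":0,"wy":0.006,"wz":-0.009,"gripper":1},
  {"tx":-0.79,"ty":2.37,"tz":0.2,"wx":0,"wy":0.007,"wz":-0.009,"gripper":1},
])

```text
time: 7.78
tool_pos: [549.2, -147.7, 121.7]
tool_rot: [-3.137, -0.14, -0.003]
ft_force: [0.3, 0.0, -0.8]
opening: 11.0
gripper_force: 58.6
```

Emit:
apply_moves([
  {"tx":0,"ty":0,"tz":0,"wx":0,"wy":0,"wz":0,"gripper":1},
  {"tx":0,"ty":0,"tz":0,"wx":0,"wy":0,"wz":0,"gripper":1},
])

```text
time: 7.95
tool_pos: [549.0, -148.1, 121.7]
tool_rot: [-3.137, -0.134, -0.002]
ft_force: [0.9, 0.3, -1.2]
opening: 10.7
gripper_force: 58.7
```

```bash
python3 - <<'E'
from h import *
A=[get_image("side")[0].astype(np.float32) for i in range(4)]; B=[get_image("top")[0].astype(np.float32) for i in range(4)]
im=np.mean(A,0); tp=np.mean(B,0); np.save("s2.npy",im); np.save("t2.npy",tp)
s=read_state(); t=s["tool_pos"]; print(t,s["tool_rot"],s["ft_force"],s["opening"],s["joint_pos"].round(2))
for q in("key_tip","key_arm","socket_mouth"):
  for n in("side","top"):
    print(n,q,[(np.round(x["point"],1).tolist(),round(x["score"],2)) for x in pinpoint(n,q)[:4]])
x=R.from_rotvec(s["tool_rot"]).as_matrix(); ka=t-19*x[:,2]; tip=ka-42*x[:,0]+51*x[:,2]; print("tip nominal",tip, proj("side",tip),proj("top",tip), "ka",proj("side",ka),"end",proj("side",ka+77*x[:,0]))
a=cv2.resize(im[180:280,290:400],None,fx=5,fy=5,interpolation=2); b=cv2.resize(tp[165:255,340:450],None,fx=3,fy=3,interpolation=2)
cv2.imwrite("pics/g3.png",a)
E
```

```text
[ 549.87249064 -145.69012238  120.78428878] [-3.13670037e+00 -1.40901719e-01 -1.41310689e-03] [ 0.14604689  0.19041164 -1.32048274] 10.719649893275436 [-0.44  0.48  0.76  1.98 -0.45  0.85 -0.91]
side key_tip [([348.6, 238.0], 0.66), ([300.2, 199.0], 0.55), ([262.0, 257.1], 0.48)]
top key_tip [([255.4, 191.1], 0.73)]
side key_arm [([263.7, 241.9], 0.67), ([296.2, 193.2], 0.46)]
top key_arm [([239.2, 186.6], 0.43)]
side socket_mouth [([347.6, 244.3], 0.5), ([350.1, 251.3], 0.19), ([349.0, 260.8], 0.16)]
top socket_mouth []
tip nominal [ 508.06795634 -149.39923686   88.74332466] [349.02877741 236.00506911] [390.17025426 217.10721812] ka [360.77815416 215.87302933] end [379.97003517 207.42885087][ WARN:0@2.751] global loadsave.cpp:1063 imwrite_ Unsupported depth image for selected encoder is fallbacked to CV_8U.
```

View pics/g3.png

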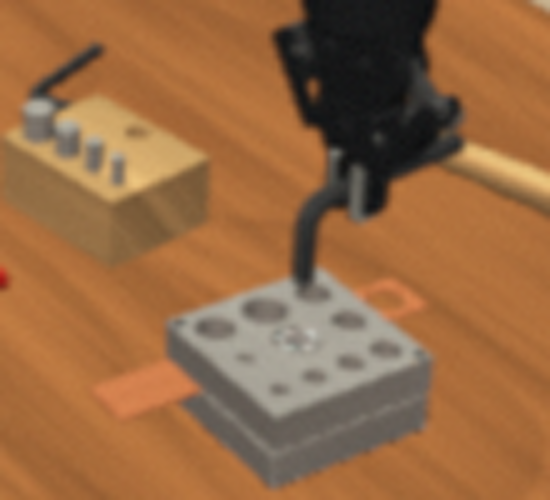

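```bash
cat > leg.py <<'E'
from h import *
# sub-pixel leg centreline in side image: per row, dark profile centroid
def leg(im,v0,v1,u0,u1,thr=110):
    g=im.max(-1); out=[]
    for v in range(v0,v1):
        row=g[v,u0:u1]; w=(thr-row).clip(0,60); u=np.arange(u0,u1)
        if w.sum()>60: out.append((v,(w*u).sum()/w.sum(),w.sum()))
    return np.array(out)
def state_avg(k=6):
    L=[]
    for i in range(k):
        get_image("side"); s=read_state(); L.append(np.r_[s["tool_pos"],(R.from_rotvec(s["tool_rot"])*R.from_rotvec([np.pi,0,0]).inv()).as_rotvec(),s["ft_force"],s["ft_torque"]])
    L=np.array(L); return L.mean(0),L.std(0)
E
python3 - <<'E'
from leg import *
im=np.load("s2.npy"); L=leg(im,214,242,342,362); print(L.round(1).tolist())
k=(L[:,0]>=222)&(L[:,0]<=234); f=np.polyfit(L[k,0],L[k,1],1); print("slope px/px",f, f@[236,1])
tip=np.array([508,-149.4,88.7]); a,b=proj("side",tip),proj("side",tip+[0,0,40]); print("vertical slope",(b-a)[0]/(b-a)[1])
for p in(3,-3):
  e=np.array([np.sin(np.radians(p)),0,np.cos(np.radians(p))]); b=proj("side",tip+40*e); print(p,(b-a)[0]/(b-a)[1])
m,sd=state_avg(8); print(m.round(3),sd.round(3))
print(im[214:242,342:362].max(-1).astype(int)[::2])
E
```

```text
[[214.0, 358.2, 251.5], [215.0, 358.1, 245.5], [216.0, 357.9, 236.0], [217.0, 357.6, 253.2], [218.0, 357.0, 328.0], [219.0, 356.3, 415.8], [220.0, 355.8, 479.8], [221.0, 354.9, 390.5], [222.0, 352.4, 219.8], [223.0, 351.6, 200.2], [224.0, 351.2, 214.0], [225.0, 350.9, 210.8], [226.0, 350.7, 207.8], [227.0, 350.7, 203.5], [228.0, 350.6, 207.8], [229.0, 350.6, 207.8], [230.0, 350.5, 206.8], [231.0, 350.4, 199.5], [232.0, 350.3, 203.0], [233.0, 350.3, 199.8], [234.0, 350.3, 197.0], [235.0, 350.3, 179.2], [236.0, 350.3, 112.8]]
slope px/px [-1.34128207e-01  3.81397423e+02] 349.74316608240713
vertical slope -0.05040982855390149
3 -0.09851303939104168
-3 -0.000454347303629438
[ 5.49668e+02 -1.46314e+02  1.20755e+02  2.00000e-03 -1.00000e-03
  8.90000e-02  2.61000e-01 -7.00000e-03 -1.37200e+00 -1.50000e-02
  2.90000e-02  1.10000e-02] [0.015 0.017 0.01  0.    0.    0.    0.456 0.742 0.399 0.018 0.027 0.021]
[[164 162 162 167 173 181 182 183 179 177 174 175 157 109  83  54  25  40
   74  97]
 [167 167 167 162 164 166 171 175 181 184 184 171 144  99  75  63  54  58
   84 100]
 [170 167 168 168
[... 303 characters left out ...]
 169 160
  148 138]
 [163 166 166 166 167 160 127  79  51  48  55 106 153 166 168 168 169 169
  170 172]
 [163 163 164 166 173 165 126  73  50  43  58 115 150 158 158 160 162 166
  165 166]
 [173 169 169 165 165 160 117  65  47  42  68 131 160 165 161 160 158 156
  157 160]
 [183 180 176 173 172 159 108  60  47  41  78 145 170 173 171 168 165 165
  161 159]
 [180 181 180 178 179 168 110  60  45  44  82 148 170 175 175 177 174 170
  168 166]
 [178 175 174 176 174 167 134  90  65  70 100 148 162 169 169 174 176 177
  176 174]
 [174 171 172 171 170 170 157 120 103 111 119 121 116 126 155 169 170 170
  182 199]
 [128 134 135 141 149 160 167 163 155 146 144 144 148 156 164 169 170 169
  171 176]]
```

```bash
sed -i 's/^def cam(n):/import functools\n@functools.lru_cache\ndef cam(n):/' h.py
sed -i '/^L=\[get_image/d; s/^a=np.load.*/a=np.load("topavg.npy"); b=np.load("sideavg.npy")/' fit.py; sed -i '/^for n,im,c0/,$d' fit.py
python3 - <<'E'
from fit import *
for n,im,c0 in(("top",a,(507.7,-151.2)),("side",b,(507,-150))):
    out=[]
    for deg in range(0,60,10):
        best=min((resid(n,im,np.array([c0[0]+dx,c0[1]+dy]),np.radians(deg),7),dx,dy) for dx in np.arange(-4,4.1,1) for dy in np.arange(-4,4.1,1))
        out.append((deg,round(best[0]),c0[0]+best[1],c0[1]+best[2]))
    print(n,*out,sep="\n")
n="side";r=sorted((resid(n,b,np.array([x,y]),np.radians(5),7),x,y) for x in np.arange(502,512,.5) for y in np.arange(-158,-144,.5))[:6]; print([(round(q[0]),float(q[1]),float(q[2])) for q in r]); c=np.array([*r[0][1:],51.5]); print(proj("side",c))
# plate corners via edges: cutter top quad in side image
tip=np.array([507.84,-150.05,88.8]); print("tip pred px",proj("side",tip))
E
```

```text
top
(0, 140863, np.float64(507.7), np.float64(-151.2))
(10, 141620, np.float64(507.7), np.float64(-151.2))
(20, 151878, np.float64(507.7), np.float64(-151.2))
(30, 163570, np.float64(507.7), np.float64(-151.2))
(40, 162338, np.float64(507.7), np.float64(-151.2))
(50, 154870, np.float64(508.7), np.float64(-151.2))
side
(0, 116213, np.float64(511.0), np.float64(-154.0))
(10, 117550, np.float64(511.0), np.float64(-151.0))
(20, 117096, np.float64(511.0), np.float64(-151.0))
(30, 116488, np.float64(511.0), np.float64(-152.0))
(40, 115821, np.float64(510.0), np.float64(-153.0))
(50, 115557, np.float64(510.0), np.float64(-154.0))
[(111100, 504.5, -157.0), (111156, 504.0, -157.5), (111214, 504.0, -157.0), (111391, 503.5, -157.0), (111506, 504.5, -157.5), (111603, 503.0, -157.5)]
[349.08905108 248.50750575]
tip pred px [349.10411262 236.11843006]
```

```bash
python3 - <<'E'
from h import *
print(proj("side",[507.7,-151.3,51.5]))
b=np.load("sideavg.npy"); t=np.load("s2.npy")
# cutter plate: mask gray of top plate, fit quad -> homography centre
g=b.astype(np.uint8); hsv=cv2.cvtColor(g,cv2.COLOR_BGR2HSV)
m=((hsv[...,1]<50)&(g.max(-1)>135)).astype(np.uint8); roi=np.zeros_like(m); roi[225:285,315:385]=1; m&=roi
m=cv2.morphologyEx(m,cv2.MORPH_CLOSE,np.ones((9,9),np.uint8))
n,l,s,_=cv2.connectedComponentsWithStats(m); k=1+s[1:,4].argmax(); c=cv2.findContours((l==k).astype(np.uint8),0,1)[0][0]
h=cv2.convexHull(c); q=cv2.approxPolyN(h,4).reshape(-1,2).astype(float); print(q, s[k])
def inter(a,b,c,d):
    A=np.array([b-a,c-d]).T; return a+(b-a)*np.linalg.solve(A,c-a)[0]
print("centre px",inter(q[0],q[2],q[1],q[3]))
for p in q: print(at_z("side",p,51.5).round(1))
for x in(-55,55):
  for y in (-55,55): print(proj("side",[507.6+x,-150.5+y,51.5]).round(1),proj("top",[507.6+x,-150.5+y,51.5]).round(1))
g=np.load("topavg.npy").astype(np.uint8); hsv=cv2.cvtColor(g,cv2.COLOR_BGR2HSV); m=((hsv[...,1]<60)&(g.max(-1)>110)).astype(np.uint8); roi=np.zeros_like(m); roi[185:255,355:425]=1; m&=roi; m=cv2.morphologyEx(m,cv2.MORPH_CLOSE,np.ones((9,9),np.uint8))
c=max(cv2.findContours(m,0,1)[0],key=cv2.contourArea); q=cv2.approxPolyN(cv2.convexHull(c),4).reshape(-1,2).astype(float); print("top",q,inter(q[0],q[2],q[1],q[3])); print(np.array([at_z("top",p,51.5) for p in q]).round(1), at_z("top",inter(q[0],q[2],q[1],q[3]),51.5))
E
```

```text
[348.77886253 247.20696864]
[[375. 251.]
 [345. 263.]
 [324. 244.]
 [353. 234.]] [326 234  47  29 780]
centre px [349.28403909 247.47035831]
[ 558.7 -207.4   51.5]
[ 453.2 -206.3   51.5]
[457.5 -98.9  51.5]
[ 560.2 -102.9   51.5]
[344.7 262.9] [409.7 240.8]
[321.9 244. ] [367.3 239.9]
[375.6 250.2] [409.1 199.2]
[352.2 232.6] [367.4 198.2]
top [[410. 200.]
 [409. 241.]
 [366. 239.]
 [367. 198.]] [388.  219.5]
[[ 560.4 -207.9   51.5]
 [ 452.1 -203.6   51.5]
 [ 454.8  -92.    51.5]
 [ 563.2  -94.3   51.5]] [ 507.14935918 -149.4640861    51.5       ]
```

Emit:
apply_moves([
  {"tx":-0.13,"ty":0.02,"tz":0.8,"wx":0,"wy":0,"wz":0,"gripper":1},
  {"tx":-0.12,"ty":0.01,"tz":0.8,"wx":0,"wy":0,"wz":0,"gripper":1},
  {"tx":0,"ty":0,"tz":0.7,"wx":0,"wy":0,"wz":0,"gripper":1},
  {"tx":0,"ty":0,"tz":0.5,"wx":0,"wy":0,"wz":0,"gripper":1},
  {"tx":0,"ty":0,"tz":0.2,"wx":0,"wy":0,"wz":0,"gripper":1},
  {"tx":0,"ty":0,"tz":0,"wx":0,"wy":0,"wz":0,"gripper":1},
])

```text
time: 9.55
tool_pos: [546.9, -146.8, 90.0]
tool_rot: [-3.137, -0.139, 0.0]
ft_force: [-0.4, 0.3, -1.6]
opening: 10.2
gripper_force: 58.7
```

```bash
python3 - <<'E'
from leg import *
m,sd=state_avg(5); print(m.round(2))
A=[get_image("side")[0].astype(np.float32) for i in range(5)]; im=np.mean(A,0); np.save("s3.npy",im)
L=leg(im,222,255,340,360); print(L.round(1).tolist())
c,s=np.cos(m[5]),np.sin(m[5]); tip=np.array([m[0]-42*c,m[1]-42*s,m[2]+19-51]); print(tip,proj("side",tip))
print(im[236:256,338:362].max(-1).astype(int))
cv2.imwrite("pics/g4.png",cv2.resize(im[215:275,315:385],None,fx=8,fy=8,interpolation=2).clip(0,255).astype(np.uint8))
E
```

```text
[ 5.4736e+02 -1.4686e+02  9.0850e+01  0.0000e+00 -0.0000e+00  9.0000e-02
 -3.2000e-01  5.0000e-02 -1.3700e+00 -2.0000e-02  2.0000e-02 -1.0000e-02]
[[222.0, 357.1, 268.4], [223.0, 356.9, 260.8], [224.0, 356.8, 250.4], [225.0, 356.7, 223.0], [226.0, 356.4, 222.8], [227.0, 355.9, 286.8], [228.0, 355.3, 374.6], [229.0, 354.8, 438.8], [230.0, 354.1, 411.2], [231.0, 351.6, 214.4], [232.0, 350.8, 209.0], [233.0, 350.4, 205.4], [234.0, 350.0, 201.2], [235.0, 349.7, 184.4], [236.0, 349.7, 200.4], [237.0, 349.8, 224.8], [238.0, 349.8, 233.6], [239.0, 349.6, 223.6], [240.0, 349.4, 222.2], [241.0, 348.9, 244.2], [242.0, 348.8, 245.8], [243.0, 348.9, 231.2], [244.0, 349.2, 200.6], [245.0, 349.2, 91.0]]
[ 505.52705176 -150.58231816   58.85072517] [348.12932738 245.20430459]
[[180 179 181 180 176 174 176 175 168 132  79  51  43  58 111 151 165 168
  172 173 176 179 177 174]
 [183 181 179 177 177 174 173 173 164 124  76  51  42  52  95 124 138 148
  167 171 174 174 180 185]
 [182 179 175 172 173 172 174 174 164 123  71  48  41  52  92 114 118 125
  156 167 171 173 183 197]
 [175 165 156 151 154 156 
[... 991 characters left out ...]
70 168 169 171 170 167 162 171 175 164 142 161 183 169 155 163 171
  173 172 172 169 169 170]
 [155 160 163 167 168 172 172 172 173 171 164 159 158 165 164 166 172 174
  173 168 164 160 162 167]
 [134 136 147 163 168 169 170 171 173 171 168 171 169 169 170 170 174 174
  170 151 136 132 140 146]
 [152 148 152 164 168 170 168 170 171 170 172 173 172 172 173 172 172 172
  168 145 119 117 124 127]
 [165 165 164 168 170 169 169 170 168 169 171 172 170 165 158 161 167 170
  170 158 140 132 134 133]
 [167 167 167 169 168 169 167 169 168 168 169 168 156 136 129 138 147 161
  170 170 165 163 162 162]
 [168 167 167 167 166 168 169 168 169 168 169 165 147 125 122 126 131 153
  166 171 172 172 172 171]]
```

View pics/g4.png

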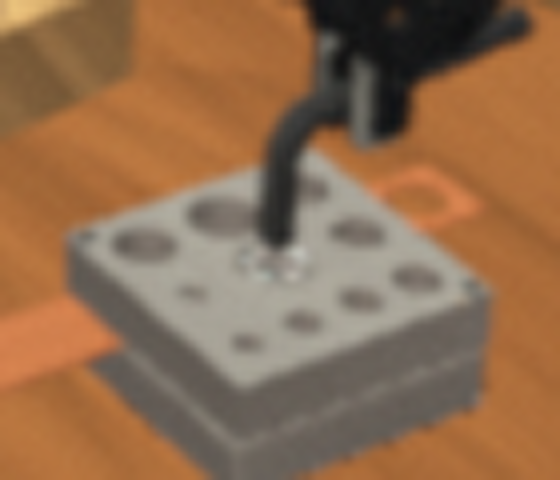

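Emit:
apply_moves([
  {"tx":0,"ty":0,"tz":0.3,"wx":0,"wy":0,"wz":0,"gripper":1},
  {"tx":0,"ty":0,"tz":0.3,"wx":0,"wy":0,"wz":0,"gripper":1},
  {"tx":0,"ty":0,"tz":0.2,"wx":0,"wy":0,"wz":0,"gripper":1},
  {"tx":0,"ty":0,"tz":0,"wx":0,"wy":0,"wz":0,"gripper":1},
  {"tx":0,"ty":0,"tz":0,"wx":0,"wy":0,"wz":0,"gripper":1},
  {"tx":0,"ty":0,"tz":0,"wx":0,"wy":0,"wz":0,"gripper":1},
])

```text
time: 10.55
tool_pos: [547.1, -146.9, 82.7]
tool_rot: [-3.137, -0.139, -0.001]
ft_force: [-1.1, -1.7, -1.2]
opening: 10.6
gripper_force: 58.7
```

Emit:
apply_moves([
  {"tx":0,"ty":0,"tz":0.1,"wx":0,"wy":0,"wz":0,"gripper":1},
  {"tx":0,"ty":0,"tz":0,"wx":0,"wy":0,"wz":0,"gripper":1},
  {"tx":0,"ty":0,"tz":0,"wx":0,"wy":0,"wz":0,"gripper":1},
])

```text
time: 10.8
tool_pos: [547.3, -146.9, 81.9]
tool_rot: [-3.137, -0.139, -0.002]
ft_force: [-0.5, -1.7, 0.1]
opening: 10.4
gripper_force: 59.0
```

Emit:
apply_moves([
  {"tx":0,"ty":0,"tz":0.1,"wx":0,"wy":0,"wz":0,"gripper":1},
  {"tx":0,"ty":0,"tz":0,"wx":0,"wy":0,"wz":0,"gripper":1},
  {"tx":0,"ty":0,"tz":0,"wx":0,"wy":0,"wz":0,"gripper":1},
])

```text
time: 11.05
tool_pos: [547.4, -147.0, 80.9]
tool_rot: [-3.137, -0.139, -0.002]
ft_force: [0.5, -3.6, 2.8]
opening: 10.7
gripper_force: 59.3
```

Emit:
apply_moves([
  {"tx":0,"ty":0.06,"tz":0.05,"wx":0,"wy":0,"wz":0,"gripper":1},
  {"tx":0,"ty":0,"tz":0,"wx":0,"wy":0,"wz":0,"gripper":1},
  {"tx":0,"ty":0,"tz":0,"wx":0,"wy":0,"wz":0,"gripper":1},
])

```text
time: 11.3
tool_pos: [547.3, -147.4, 80.3]
tool_rot: [-3.137, -0.139, -0.002]
ft_force: [-0.6, -3.7, 3.2]
opening: 10.5
gripper_force: 59.3
```

Emit:
apply_moves([
  {"tx":0,"ty":0,"tz":0.1,"wx":0,"wy":0,"wz":0,"gripper":1},
  {"tx":0,"ty":0,"tz":0,"wx":0,"wy":0,"wz":0,"gripper":1},
  {"tx":0,"ty":0,"tz":0,"wx":0,"wy":0,"wz":0,"gripper":1},
])

```text
time: 11.55
tool_pos: [547.0, -147.4, 79.0]
tool_rot: [-3.137, -0.139, -0.001]
ft_force: [0.1, -3.4, -1.6]
opening: 10.5
gripper_force: 58.8
```

```bash
python3 - <<'E'
from leg import *
m,sd=state_avg(3); print(m.round(2))
E
```

```text
[ 5.4707e+02 -1.4743e+02  7.9070e+01  0.0000e+00 -0.0000e+00  9.0000e-02
 -5.6000e-01 -4.2000e+00 -2.0800e+00 -1.1000e+00  7.0000e-02  1.7000e-01]
```

Emit:
apply_moves([
  {"tx":0,"ty":0.05,"tz":0.1,"wx":0,"wy":0,"wz":0,"gripper":1},
  {"tx":0,"ty":0.02,"tz":0.1,"wx":0,"wy":0,"wz":0,"gripper":1},
  {"tx":0,"ty":0,"tz":0,"wx":0,"wy":0,"wz":0,"gripper":1},
  {"tx":0,"ty":0,"tz":0,"wx":0,"wy":0,"wz":0,"gripper":1},
])

```text
time: 12.03
tool_pos: [547.2, -147.9, 77.1]
tool_rot: [-3.137, -0.139, -0.001]
ft_force: [-0.8, -3.7, -1.2]
opening: 10.5
gripper_force: 58.7
```

Emit:
apply_moves([
  {"tx":0,"ty":0,"tz":0.15,"wx":0,"wy":0,"wz":0,"gripper":1},
  {"tx":0,"ty":0,"tz":0.15,"wx":0,"wy":0,"wz":0,"gripper":1},
  {"tx":0,"ty":0,"tz":0,"wx":0,"wy":0,"wz":0,"gripper":1},
  {"tx":0,"ty":0,"tz":0,"wx":0,"wy":0,"wz":0,"gripper":1},
])

```text
time: 12.37
tool_pos: [547.2, -148.0, 74.1]
tool_rot: [-3.137, -0.139, -0.001]
ft_force: [-1.6, -3.5, -1.4]
opening: 10.6
gripper_force: 58.7
```

Emit:
apply_moves([
  {"tx":0,"ty":0.05,"tz":0.15,"wx":0,"wy":0,"wz":0,"gripper":1},
  {"tx":0,"ty":0,"tz":0.15,"wx":0,"wy":0,"wz":0,"gripper":1},
  {"tx":0,"ty":0,"tz":0.15,"wx":0,"wy":0,"wz":0,"gripper":1},
  {"tx":0,"ty":0,"tz":0,"wx":0,"wy":0,"wz":0,"gripper":1},
  {"tx":0,"ty":0,"tz":0,"wx":0,"wy":0,"wz":0,"gripper":1},
])

```text
time: 12.78
tool_pos: [547.2, -148.4, 69.5]
tool_rot: [-3.137, -0.139, -0.001]
ft_force: [-2.7, -1.4, -3.1]
opening: 10.7
gripper_force: 58.6
```

Emit:
apply_moves([
  {"tx":0,"ty":0,"tz":0.15,"wx":0,"wy":0,"wz":0,"gripper":1},
  {"tx":0,"ty":0,"tz":0.15,"wx":0,"wy":0,"wz":0,"gripper":1},
  {"tx":0,"ty":0,"tz":0,"wx":0,"wy":0,"wz":0,"gripper":1},
  {"tx":0,"ty":0,"tz":0,"wx":0,"wy":0,"wz":0,"gripper":1},
])

```text
time: 13.12
tool_pos: [547.3, -148.5, 66.6]
tool_rot: [-3.137, -0.139, -0.001]
ft_force: [-2.5, -1.1, -1.9]
opening: 10.5
gripper_force: 58.6
```

```bash
python3 - <<'E'
from leg import *
m,sd=state_avg(3); print(m.round(2))
E
```

```text
[ 5.4723e+02 -1.4847e+02  6.6640e+01  0.0000e+00 -0.0000e+00  9.0000e-02
 -2.5900e+00 -1.9400e+00 -2.6400e+00 -4.4000e-01  6.0000e-01  5.0000e-02]
```

Nearly home; 3 mm to go nominally. Going down 1 mm at a time until the floor is felt.

Emit:
apply_moves([
  {"tx":-0.03,"ty":0.02,"tz":0.1,"wx":0,"wy":0,"wz":0,"gripper":1},
  {"tx":0,"ty":0,"tz":0.1,"wx":0,"wy":0,"wz":0,"gripper":1},
  {"tx":0,"ty":0,"tz":0,"wx":0,"wy":0,"wz":0,"gripper":1},
  {"tx":0,"ty":0,"tz":0,"wx":0,"wy":0,"wz":0,"gripper":1},
])

```text
time: 13.6
tool_pos: [547.2, -148.7, 64.7]
tool_rot: [-3.137, -0.139, -0.002]
ft_force: [-1.5, 0.2, -0.9]
opening: 10.4
gripper_force: 58.7
```

Emit:
apply_moves([
  {"tx":0,"ty":0,"tz":0.1,"wx":0,"wy":0,"wz":0,"gripper":1},
  {"tx":0,"ty":0,"tz":0,"wx":0,"wy":0,"wz":0,"gripper":1},
  {"tx":0,"ty":0,"tz":0,"wx":0,"wy":0,"wz":0,"gripper":1},
])

```text
time: 13.85
tool_pos: [547.6, -148.7, 64.1]
tool_rot: [-3.137, -0.139, -0.003]
ft_force: [-1.8, -0.3, 5.2]
opening: 10.9
gripper_force: 59.6
```

Emit:
apply_moves([
  {"tx":0,"ty":0,"tz":0.1,"wx":0,"wy":0,"wz":0,"gripper":1},
  {"tx":0,"ty":0,"tz":0,"wx":0,"wy":0,"wz":0,"gripper":1},
  {"tx":0,"ty":0,"tz":0,"wx":0,"wy":0,"wz":0,"gripper":1},
])

```text
time: 14.1
tool_pos: [548.1, -148.8, 63.4]
tool_rot: [-3.137, -0.139, -0.004]
ft_force: [-1.1, 0.7, 10.1]
opening: 10.7
gripper_force: 60.3
```

Emit:
apply_moves([
  {"tx":-0.02,"ty":-0.4,"tz":0,"wx":0,"wy":0,"wz":-0.1,"gripper":1},
  {"tx":-0.02,"ty":-0.4,"tz":0,"wx":0,"wy":0,"wz":-0.1,"gripper":1},
  {"tx":-0.02,"ty":-0.4,"tz":0,"wx":0,"wy":0,"wz":-0.1,"gripper":1},
  {"tx":-0.02,"ty":-0.4,"tz":0,"wx":0,"wy":0,"wz":-0.1,"gripper":1},
  {"tx":0,"ty":0,"tz":0,"wx":0,"wy":0,"wz":0,"gripper":1},
  {"tx":0,"ty":0,"tz":0,"wx":0,"wy":0,"wz":0,"gripper":1},
])

```text
time: 14.6
tool_pos: [543.5, -133.8, 63.6]
tool_rot: [-3.047, -0.761, -0.005]
ft_force: [-0.8, -1.8, 8.3]
opening: 10.8
gripper_force: 60.1
```

```bash
cat > chk.py <<'E'
from leg import *
m,sd=state_avg(3); yaw=m[5]; c,s=np.cos(yaw),np.sin(yaw)
f=m[6:9]; print("pos",m[:3].round(2),"tilt",m[3:5].round(3),"yaw deg",np.degrees(yaw).round(1),"pivot(L=40)",(m[:2]-40*np.array([c,s])).round(1))
print("force tool x,y,z:",round(f[0]*c+f[1]*s,1),round(f[0]*s-f[1]*c,1),round(-f[2],1),"torque",m[9:].round(2), "t",read_state()["time"],"q7",read_state()["joint_pos"][-1])
E
python3 chk.py
```

```text
pos [ 543.6  -133.82   63.57] tilt [ 0.001 -0.003] yaw deg 28.0 pivot(L=40) [ 508.3 -152.6]
force tool x,y,z: -1.1 0.5 -9.2 torque [-0.44  0.47 -0.04] t 14.75 q7 -0.5521652837636143
```

Emit:
apply_moves([
  {"tx":-0.02,"ty":-0.4,"tz":0,"wx":0,"wy":0,"wz":-0.1,"gripper":1},
  {"tx":-0.02,"ty":-0.4,"tz":0,"wx":0,"wy":0,"wz":-0.1,"gripper":1},
  {"tx":-0.02,"ty":-0.4,"tz":0,"wx":0,"wy":0,"wz":-0.1,"gripper":1},
  {"tx":0,"ty":0,"tz":0,"wx":0,"wy":0,"wz":0,"gripper":1},
  {"tx":0,"ty":0,"tz":0,"wx":0,"wy":0,"wz":0,"gripper":1},
])

```text
time: 15.17
tool_pos: [536.6, -124.3, 63.7]
tool_rot: [2.9, 1.208, 0.006]
ft_force: [0.1, -1.2, 7.9]
opening: 10.8
gripper_force: 60.0
```

```bash
python3 chk.py
```

```text
pos [ 536.65 -124.33   63.61] tilt [-0.    -0.004] yaw deg 45.2 pivot(L=40) [ 508.4 -152.7]
force tool x,y,z: -1.5 1.6 -7.9 torque [-0.68  0.2  -0.01] t 15.3167 q7 -0.32755780381386856
```

```bash
python3 - <<'E'
from leg import *
A=[get_image("side")[0].astype(np.float32) for i in range(4)]; im=np.mean(A,0)
cv2.imwrite("pics/g5.png",cv2.resize(im[205:275,315:385],None,fx=8,fy=8,interpolation=2).clip(0,255).astype(np.uint8))
E
```

```text
(no output)
```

View pics/g5.png

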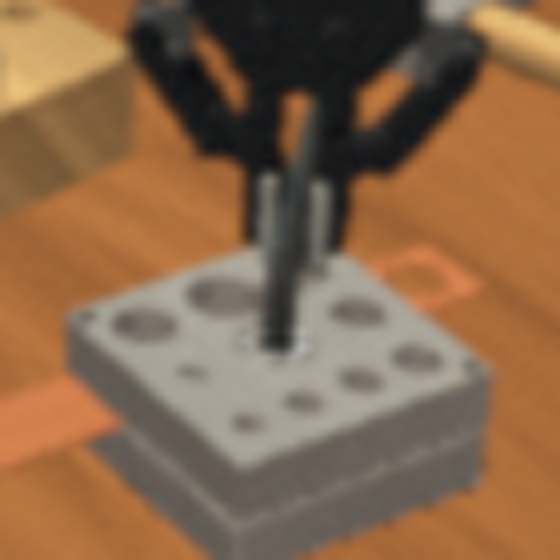

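Emit:
apply_moves([
  {"tx":-0.02,"ty":-0.4,"tz":0,"wx":0,"wy":0,"wz":-0.1,"gripper":1},
  {"tx":-0.02,"ty":-0.4,"tz":0,"wx":0,"wy":0,"wz":-0.1,"gripper":1},
  {"tx":-0.02,"ty":-0.4,"tz":0,"wx":0,"wy":0,"wz":-0.1,"gripper":1},
  {"tx":-0.02,"ty":-0.4,"tz":0,"wx":0,"wy":0,"wz":-0.1,"gripper":1},
  {"tx":-0.02,"ty":-0.4,"tz":0,"wx":0,"wy":0,"wz":-0.1,"gripper":1},
  {"tx":-0.02,"ty":-0.4,"tz":0,"wx":0,"wy":0,"wz":-0.1,"gripper":1},
])

```text
time: 16.02
tool_pos: [516.1, -113.4, 63.7]
tool_rot: [2.408, 2.014, 0.006]
ft_force: [2.6, -4.5, 4.6]
opening: 10.8
gripper_force: 59.6
```

```bash
python3 chk.py
```

```text
pos [ 515.81 -113.44   63.74] tilt [-0.002 -0.005] yaw deg 79.9 pivot(L=40) [ 508.8 -152.8]
force tool x,y,z: -2.2 3.8 -5.7 torque [-0.91 -0.68  0.03] t 16.1667 q7 0.14279757959932676
```

Emit:
apply_moves([
  {"tx":-0.03,"ty":-0.4,"tz":0.02,"wx":0,"wy":0,"wz":-0.1,"gripper":1},
  {"tx":-0.03,"ty":-0.4,"tz":0.02,"wx":0,"wy":0,"wz":-0.1,"gripper":1},
  {"tx":-0.02,"ty":-0.4,"tz":0,"wx":0,"wy":0,"wz":-0.1,"gripper":1},
  {"tx":-0.02,"ty":-0.4,"tz":0,"wx":0,"wy":0,"wz":-0.1,"gripper":1},
  {"tx":-0.02,"ty":-0.4,"tz":0,"wx":0,"wy":0,"wz":-0.1,"gripper":1},
  {"tx":-0.02,"ty":-0.4,"tz":0,"wx":0,"wy":0,"wz":-0.1,"gripper":1},
  {"tx":-0.02,"ty":-0.4,"tz":0,"wx":0,"wy":0,"wz":-0.1,"gripper":1},
])

```text
time: 16.75
tool_pos: [489.7, -117.8, 63.5]
tool_rot: [1.57, 2.716, 0.006]
ft_force: [5.6, -1.3, 7.2]
opening: 10.6
gripper_force: 59.9
```

```bash
python3 chk.py
```

```text
pos [ 489.35 -118.03   63.53] tilt [-0.005 -0.005] yaw deg 120.0 pivot(L=40) [ 509.4 -152.7]
force tool x,y,z: -1.7 4.4 -8.4 torque [-0.03 -1.2   0.1 ] t 16.9 q7 0.7395159033229889
```

Emit:
apply_moves([
  {"tx":-0.03,"ty":-0.4,"tz":0,"wx":0,"wy":0,"wz":-0.1,"gripper":1},
  {"tx":-0.02,"ty":-0.4,"tz":0,"wx":0,"wy":0,"wz":-0.1,"gripper":1},
  {"tx":-0.02,"ty":-0.4,"tz":0,"wx":0,"wy":0,"wz":-0.1,"gripper":1},
  {"tx":-0.02,"ty":-0.4,"tz":0,"wx":0,"wy":0,"wz":-0.1,"gripper":1},
  {"tx":-0.02,"ty":-0.4,"tz":0,"wx":0,"wy":0,"wz":-0.1,"gripper":1},
  {"tx":-0.02,"ty":-0.4,"tz":0,"wx":0,"wy":0,"wz":-0.1,"gripper":1},
  {"tx":-0.02,"ty":-0.4,"tz":0,"wx":0,"wy":0,"wz":-0.1,"gripper":1},
])

```text
time: 17.48
tool_pos: [472.2, -138.4, 63.4]
tool_rot: [0.543, 3.089, 0.004]
ft_force: [7.2, 3.3, 5.7]
opening: 10.5
gripper_force: 59.7
```

```bash
python3 chk.py
```

```text
pos [ 472.07 -138.79   63.42] tilt [-0.008 -0.004] yaw deg 160.1 pivot(L=40) [ 509.7 -152.4]
force tool x,y,z: -3.7 6.0 -6.6 torque [ 1.03 -1.53  0.15] t 17.6333 q7 1.3862725141210521
```

Emit:
apply_moves([
  {"tx":-0.04,"ty":0.06,"tz":0,"wx":0,"wy":0,"wz":0,"gripper":1},
  {"tx":0,"ty":0,"tz":0,"wx":0,"wy":0,"wz":0,"gripper":1},
  {"tx":0,"ty":0,"tz":0,"wx":0,"wy":0,"wz":0,"gripper":1},
])

```text
time: 17.88
tool_pos: [472.3, -138.1, 63.3]
tool_rot: [0.551, 3.089, 0.004]
ft_force: [2.9, 2.7, 9.9]
opening: 11.0
gripper_force: 60.2
```

```bash
python3 chk.py
```

```text
pos [ 472.28 -138.13   63.33] tilt [-0.006 -0.004] yaw deg 159.8 pivot(L=40) [ 509.8 -152. ]
force tool x,y,z: -1.1 2.3 -10.0 torque [ 0.32 -0.79  0.03] t 18.0333 q7 1.3838889941280927
```

Now release gently and rise.

Emit:
apply_moves([
  {"tx":0,"ty":0.02,"tz":0,"wx":0,"wy":0,"wz":0,"gripper":0.8},
  {"tx":0,"ty":0,"tz":0,"wx":0,"wy":0,"wz":0,"gripper":0.7},
  {"tx":0,"ty":0,"tz":0,"wx":0,"wy":0,"wz":0,"gripper":0.6},
  {"tx":0,"ty":0,"tz":0,"wx":0,"wy":0,"wz":0,"gripper":0.5},
  {"tx":0,"ty":0,"tz":0,"wx":0,"wy":0,"wz":0,"gripper":0.5},
  {"tx":0,"ty":0,"tz":0,"wx":0,"wy":0,"wz":0,"gripper":0.5},
])

```text
time: 18.53
tool_pos: [470.2, -138.1, 62.2]
tool_rot: [0.552, 3.092, 0.003]
ft_force: [0.7, 0.9, 1.1]
opening: 42.5
gripper_force: 0.0
```

Emit:
apply_moves([
  {"tx":0,"ty":0,"tz":-0.5,"wx":0,"wy":0,"wz":0,"gripper":0.5},
  {"tx":0,"ty":0,"tz":-1,"wx":0,"wy":0,"wz":0,"gripper":0.5},
  {"tx":0,"ty":0,"tz":-1.5,"wx":0,"wy":0,"wz":0,"gripper":0.5},
  {"tx":0,"ty":0,"tz":-2,"wx":0,"wy":0,"wz":0,"gripper":0.5},
  {"tx":0,"ty":0,"tz":-2,"wx":0,"wy":0,"wz":0,"gripper":0.5},
  {"tx":0,"ty":0,"tz":-3,"wx":0,"wy":0,"wz":0,"gripper":0.5},
  {"tx":0,"ty":0,"tz":-3,"wx":0,"wy":0,"wz":0,"gripper":0.5},
])

```text
time: 19.12
tool_pos: [469.6, -138.3, 194.2]
tool_rot: [0.552, 3.093, 0.003]
ft_force: [0.6, -0.1, 1.1]
opening: 42.5
gripper_force: 0.0
```

```bash
python3 - <<'E'
from leg import *
s=read_state(); print(s["time"],s["tool_pos"],s["opening"],s["ft_force"])
A=[get_image("side")[0].astype(np.float32) for i in range(4)]; im=np.mean(A,0); np.save("s9.npy",im)
cv2.imwrite("pics/g6.png",cv2.resize(im[200:290,290:400],None,fx=6,fy=6,interpolation=2).clip(0,255).astype(np.uint8))
pv=np.array([507.6,-152])
for y in(140,150,160):
    c=np.array([np.cos(np.radians(y)),np.sin(np.radians(y))]); print(y,[proj("side",[*(pv+k*c),82.5]).round(1) for k in(0,42,119)])
E
```

```text
19.1167 [ 469.64838614 -138.2841725   194.19190643] 42.45846541873159 [ 0.64749095 -0.13551182  1.12525035]
140 [array([349.4, 238.3]), array([334.6, 237.3]), array([307.7, 235.6])]
150 [array([349.4, 238.3]), array([334.6, 238.8]), array([307.4, 239.6])]
160 [array([349.4, 238.3]), array([335.1, 240.2]), array([308.5, 243.7])]
```

View pics/g6.png

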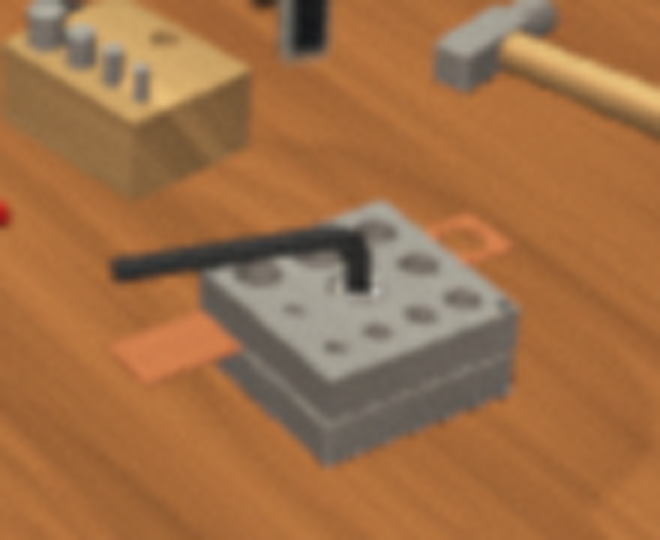

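```bash
python3 -c "
from bench import *
print(close_job())"
```

```text
the job is handed in; nothing more can be done
None
```

The key was seated on the socket floor before any turning, then swung about 155° anticlockwise. Allowing for play, the screw is undone by at least about 137° (a third of a turn is 120°), judged from the swing because the screw angle has no direct readout. The key is left released and standing in the screw, the gripper is clear, the bystanders were not touched, and the job was handed in after about 19 s.

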